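# Rock a stuck bushing out of a transmission cover

## Task

Slide the steel mandrel out of its grey stand and fully home into the bore of the green bushing, so that the thin wall is backed before you squeeze it. Then grip the bushing itself by its neck and rock it to one side and the other until it has pushed both stiff red shoes back off its shoulder, and lift it straight out. Finish while still holding the bushing, with the mandrel in it, upright and still over its seat with its foot about 2 cm above the tops of the shoes; do not disturb the two copper tins or the white washer.

Things in the scene. Friction and masses are not known exactly. Their poses are not given: they have to be found in the camera images.
- cover: silver transmission cover, fixed on the 4 mm rubber mat; about 215 x 156 mm, plate 20 mm thick. Origin: centre of its underside, z up; the bushing seat is on this z axis, its floor 20 mm above the origin. Fixed cheeks (34 mm tall, inner faces at x = +-23.5 mm) close the seat along the cover's x, so the bushing rocks only towards the cover's +y or -y, where the red shoes stand
- shoe_left (a joint): red shoe on the cover's +y side: how far it is pushed outwards (+y), m, 0 to 0.013, starting at 0 to 0.001. Slides stiffly (7 N), stays where left; 40 mm long in x. Its lip (40 to 46 mm above the seat floor) overhangs the bushing's shoulder by 3.5 mm and blocks a straight pull until both shoes are back over 4 mm; leaning the bushing 0.2 rad this way pushes it back some 7 mm
- shoe_right (a joint): the same red shoe on the cover's -y side; its value grows as it is pushed outwards (cover's -y)
- shoe_left_lip (a point): middle of the inner top edge of the left shoe's lip, 46 mm above the seat floor and, at joint value 0, 18.5 mm from the bushing's axis (the shoe's face under the lip: 23 mm)
- shoe_right_lip (a point): the same point on the right shoe
- bushing: green nylon bushing, 95 mm tall, 0.12 kg. Origin: centre of foot underside, z up its axis. Foot 16 mm diameter x 5 mm on the seat floor (it rocks over the foot's edge); body 44 mm diameter to the flat shoulder at 36 mm; neck 34 mm diameter, 36 to 95 mm (49 mm above the lips); bore 26 mm diameter, 40 mm deep from the top. Seated, 4 mm from shoulder up to lips, 1.5 mm neck to lips
- bushing_mouth (a point): centre of the bushing's bore at its top rim, 95 mm above its foot
- mandrel: support mandrel, 0.16 kg, upright in the stand. Origin: centre of lower end, z up. Steel shank 24 mm diameter, 36 mm long, its lowest 6 mm tapering to 16 mm; above it a brass head 32 mm diameter, 24 mm tall (36 to 60 mm). Fully home, the head's underside rests on the bushing's rim
- mandrel_shoulder (a point): centre of the underside of the mandrel's brass head, 36 mm above its lower end; coincides with point bushing_mouth when fully home
- stand: grey stand block 60 x 60 x 30 mm, fixed on the mat, with a central 27 mm through hole in which the mandrel stands on the mat; the head's underside is 6 mm above the block. Origin: centre of its underside
- tin1: copper crush-washer tin, 62 mm diameter, 28 mm tall, loose; origin centre of underside. Leave it alone
- tin2: a second, equal copper tin. Leave it alone
- washer: white nylon thrust washer, 40 mm outside and 20 mm inside diameter, 5 mm thick, loose; origin centre of underside. Leave it alone
- bin: blue parts bin, fixed, 170 x 160 x 110 mm, with a spring-loaded steel flap over its mouth (top at about 130 mm); not needed. Origin: centre of its underside

How it is judged:
By the outcome, as a careful person would: the job done as asked, in the order asked, and still so for the second after the job is handed in, while the arm keeps its last pose, push and grip.
It also fails if it takes over 64 s, if anything falls off the work surface, if the arm or the gripper's body presses on something with over 40 N, if the wrist force passes 120 N, or if a joint passes its speed limit or range.

## Robot

A 6-joint arm with a two-finger parallel gripper is mounted at the origin on the work surface. World frame = base frame: x ahead of the robot, y to its left, z up, the work surface at z = 0. Lengths are in m, angles in rad, forces in N, time in s.
With the tool pointing down it reaches from about 0.375 to 0.9 m from the base axis. Payload 3.1 kg.
Tool frame: the origin (TCP) lies midway between the tips of the shut fingers; the grasp point (between the pads) lies 19 mm behind it; z points along the fingers, y is the line along which they close (so a half turn about z gives the same grasp; the last joint's range is limited). The gripper opens to 85 mm and grips with 20 to 120 N. Pads are 22 mm wide; open, the fingers measure 114 mm over their backs; the gripper's body (76 mm by 85 mm) begins 54 mm behind the grasp point. The pads swing forward as they close: fully open they stand 13 mm farther back than shut.
Start: joints at [-1.379, 0.527, 1.433, -0, 1.181, -0.178], TCP at [0.226, -0.583, 0.231] pointing down, gripper open.
Joint ranges: [-3.08, 3.08], [-0.75, 2.2], [0.22, 2.44], [-1.43, 4.57], [0, 2.65], [-2.85, 2.85]. Speed limits (rad/s): [2.79, 2.79, 3.14, 3.14, 3.14, 3.14].

## Interface

Orientations are given as a unit quaternion [x, y, z, w].
In Python, from station import manip gives the robot as it stands. The module is installed in compiled form; this text tells all that it offers.
- The arm moves only by the tool apply_moves, never from a script. Its arguments are lists of equal length, an entry for each row: "claw": the gripper's target within -1 to 1 (fully open at 1, half-way at 0, shut at -1); "travel": the shift along the tool's x, y, z scaled (see below), a list of three; "turn": the turn, a rotation vector about the tool's x, y, z scaled (see below), a list of three. In form: {"claw": [claw, ...], "travel": [[dx, dy, dz], ...], "turn": [[rx, ry, rz], ...]}. A call has 1 to 5 rows; each row is the pose to reach, as a shift and turn from the pose commanded when the call began, along the tool's axes at that moment, turning the shorter way round; what a row does not reach only later rows make up. The controller multiplies each number of a shift by 800 mm and each number of a turn by 180 degrees. A row lasts 1/12 s, in which the tool goes at most 41.7 mm and 7.16 degrees, less where a joint would pass 70% of its speed; a pose out of reach is approached as far as the arm can. A call with a number of a shift or a turn outside -1 to 1 is refused whole. A call with a gripper value outside its range is refused whole. The fingers move at their own pace and stop on an object; "newtons" is the grip in N (left out, the last holds). Time passes only in rows, so rows that repeat a pose let the fingers close. It gives the time, the measured TCP pose, the force, the opening and the grip force at its end, in the units of the state.
- manip.sense(): the state, without advancing time (a new reading comes with each control period).
- manip.snapshot(name): name is "side" or "top"; returns a dict with "pixels" (400x640x3 uint8, red, green, blue), "depth" (400x640 float32, m along the optical axis (not along the pixel's ray), 0 where there is no reading), "intrinsics" (3x3 intrinsics, pixels), "R" (3x3) and "t" (3): a world point X has camera coordinates R X + t. Camera axes: x right, y down, z forward; pixel columns grow to the right and rows downward; lengths in m; the calibration is good to about 2 mm. A picture is of the moment at which its call begins.
- manip.sign_off(): hands the job in; it is judged then, once.
The state is a dict: "t": time; "q": joint angles; "qd": joint speeds; "tau": joint torques, N m; "tcp_pos": TCP position; "tool_rot": TCP orientation; "force": force on the tool from outside, world axes, zero at the start; "ft_torque": the same for the moment, N m; "finger_gap": opening from 0.0 (shut) to 1.0 (fully open); "gripper_force": force on a finger pad.
Only numpy, scipy, OpenCV 4.12 (cv2) and the standard library are available. Lean on these libraries where they do the work, as an engineer would, in place of code of your own. Each camera call takes 0.05 s, during which the arm holds its last target. There are 200 camera calls.

## Working session

There is one attempt and no reset: what is moved stays moved. The work goes in short steps, Python scripts to look and compute and a tool call to move; the robot and the scene stay as the last step left them, time stands still between calls to the robot, and variables do not carry over. Pictures are saved under pics/ and viewed, at most 10 in all, crops included, and the job is handed in when it is done.

Besides the shell and the picture viewer there is one more tool, called after "Call:" as name(argument=value, ...) on one line, values as JSON. apply_moves: Moves the arm, as the interface text tells. Shifts and turns lie within -1 to 1; 1 stands for 800 mm of shift or 180 degrees of turn. Its arguments: {"type":"object","properties":{"claw":{"type":"array","items":{"type":"number"}},"travel":{"type":"array","items":{"type":"array","items":{"type":"number"}}},"turn":{"type":"array","items":{"type":"array","items":{"type":"number"}}},"newtons":{"type":"number"}},"required":["claw","travel","turn"]}

```bash
mkdir -p pics; python3 - <<'E'
from station import manip
import cv2,numpy as np
s=manip.sense();print(s)
for n in("side","top"):
    d=manip.snapshot(n);np.savez(f"{n}0.npz",**d)
    cv2.imwrite(f"pics/{n}0.png",d["pixels"][:,:,::-1]);print(n,d["intrinsics"],d["R"],d["t"],-d["R"].T@d["t"])
E
```

```text
{'t': 0.0, 'q': array([-1.37950808e+00,  5.28489478e-01,  1.43392552e+00,  1.06770198e-05,
        1.18141588e+00, -1.78487672e-01]), 'qd': array([-4.31496753e-04, -6.48861201e-04, -1.94500997e-04,  9.89398849e-05,
        5.91536817e-04, -1.56736604e-03]), 'tau': array([-6.42633095e-04, -4.42354882e+01, -1.78024006e+01, -3.14472090e-04,
        8.40545457e-03,  2.95379870e-06]), 'tcp_pos': array([ 0.22577471, -0.58200856,  0.23031193]), 'tool_rot': array([ 9.82956612e-01,  1.83834291e-01, -2.22605097e-06, -1.11911783e-03]), 'force': array([ 0.07774003,  0.3070585 , -0.19905794]), 'ft_torque': array([-0.01636772,  0.00701036, -0.03797597]), 'gripper_force': 0.0, 'finger_gap': 1.004200898507677}
side [[448.16921219   0.         319.79143707]
 [  0.         448.16921219 199.02717133]
 [  0.           0.           1.        ]] [[-0.92093959 -0.38970366 -0.00115439]
 [-0.19435303  0.46185454 -0.86540007]
 [ 0.33778274 -0.79675683 -0.50108022]] [0.49502994 0.23030149 0.89344783] [0.19886121 0.79840985 0.64756341]
top [[483.14313211   0.         323.72626166]
 [  0.         483.14313211 199.23875772]
 [  0.           0.           1.        ]] [[-0.02899647 -0.999496    0.01292103]
 [-0.99318816  0.02734921 -0.11326647]
 [ 0.112856   -0.01611735 -0.99348063]] [-0.07095338  0.57893328  1.43743791] [ 0.41070879 -0.06358331  1.49455724]
```

View pics/side0.png

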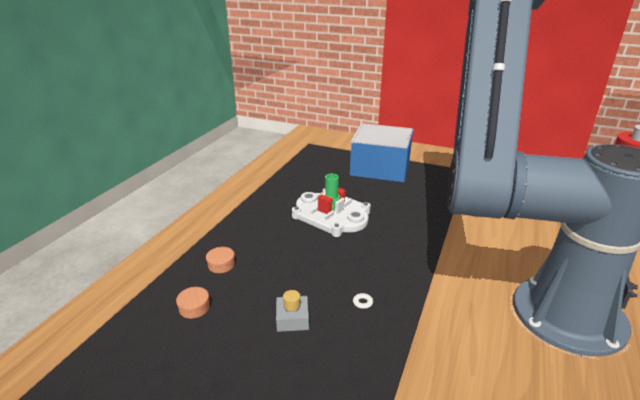

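View pics/top0.png

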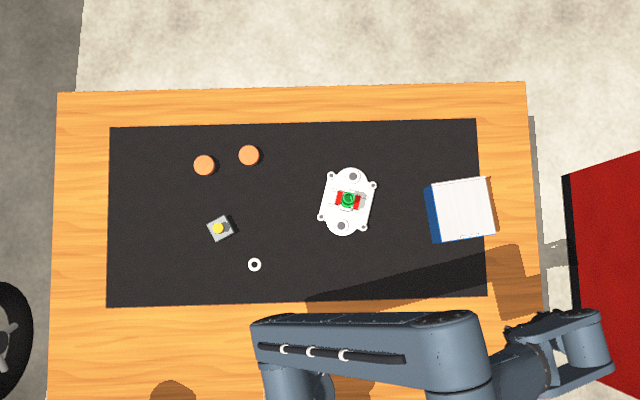

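The side view shows the mandrel head at about (291,299), the stand at (292,314), the green bushing at (332,188), the shoes at (325,204) and (341,195), the washer at (363,300), and the tins at (193,302) and (220,260). The top view shows the mandrel at (218,228), the bushing at (348,199), the shoes on its left and right, and the bin on the far right.

```bash
cat > h.py <<'E'
import numpy as np,cv2
def load(n): return dict(np.load(n))
def world(d,u,v,z=None):
    K,R,t=d["intrinsics"],d["R"],d["t"]
    r=np.linalg.inv(K)@np.stack([u,v,np.ones_like(u,float)]).astype(float)
    return (R.T@(r*z-t[:,None])).T
def cloud(d,box,f):
    u0,v0,u1,v1=box;uu,vv=np.meshgrid(np.arange(u0,u1),np.arange(v0,v1))
    p=d["pixels"][v0:v1,u0:u1].astype(int);m=f(p[...,0],p[...,1],p[...,2])&(d["depth"][v0:v1,u0:u1]>0)
    u,v=uu[m],vv[m];return u,v,world(d,u,v,d["depth"][v,u])
def proj(d,X):
    c=d["R"]@X+d["t"];c=d["intrinsics"]@c;return c[:2]/c[2]
def tri(pix):  # [(d,u,v),...]
    A=[];b=[]
    for d,u,v in pix:
        P=d["intrinsics"]@np.c_[d["R"],d["t"]]
        for k,w in((0,u),(1,v)):
            r=w*P[2]-P[k];A.append(r[:3]);b.append(-r[3])
    return np.linalg.lstsq(np.array(A),np.array(b),rcond=None)[0]
def onplane(d,u,v,z):
    c=-d["R"].T@d["t"];r=d["R"].T@np.linalg.inv(d["intrinsics"])@[u,v,1];return c+r*(z-c[2])/r[2]
E
python3 - <<'E'
from h import *
S,T=load("side0.npz"),load("top0.npz")
green=lambda r,g,b:(g>r+50)&(g>b+40)
red=lambda r,g,b:(r>g+90)&(r>b+90)
yel=lambda r,g,b:(r>b+70)&(g>b+50)
for n,d,bx in(("side",S,(260,150,380,340)),("top",T,(190,150,390,260))):
  for c,f in(("green",green),("red",red),("yel",yel)):
    u,v,X=cloud(d,bx,f)
    if len(u)==0: continue
    top=X[:,2]>np.percentile(X[:,2],90)-.004
    print(n,c,len(u),"zmax",np.percentile(X[:,2],[50,90,98]).round(4),"topc",X[top].mean(0).round(4),(X[top].min(0)+X[top].max(0))/2,"ext",np.ptp(X[top],axis=0).round(4))
def crop(d,b,s=6): return cv2.resize(d["pixels"][b[1]:b[3],b[0]:b[2],::-1],None,fx=s,fy=s,interpolation=cv2.INTER_CUBIC)
a=np.hstack([crop(S,(298,165,362,215)),crop(S,(260,280,324,330))])
b=np.hstack([crop(T,(316,175,380,225)),crop(T,(186,203,250,253))])
cv2.imwrite("pics/crop0.png",np.vstack([a,b]));print(a.shape)
E
```

```text
side green 325 zmax [0.0975 0.119  0.1212] topc [ 0.5721 -0.1556  0.1187] [ 0.57170174 -0.15551891  0.11875146] ext [0.0342 0.0366 0.0072]
side red 258 zmax [0.0609 0.0717 0.0727] topc [ 0.5702 -0.1443  0.0707] [ 0.5717054  -0.15268742  0.07094368] ext [0.0538 0.0712 0.0062]
side yel 956 zmax [0.0024 0.0647 0.0662] topc [0.5002 0.2227 0.0648] [0.53151183 0.05161679 0.06708376] ext [0.0958 0.3876 0.0119]
top green 164 zmax [0.082  0.119  0.1211] topc [ 0.5692 -0.1561  0.1184] [ 0.56996438 -0.1570916   0.1186415 ] ext [0.0315 0.0316 0.0066]
top red 180 zmax [0.0666 0.071  0.0727] topc [ 0.5695 -0.1585  0.0696] [ 0.57001488 -0.15577454  0.07106314] ext [0.0524 0.072  0.0079]
top yel 643 zmax [0.0309 0.0599 0.0652] topc [0.4997 0.2169 0.0619] [0.53324134 0.03433859 0.06370779] ext [0.1031 0.4215 0.0152]
(300, 768, 3)
```

View pics/crop0.png

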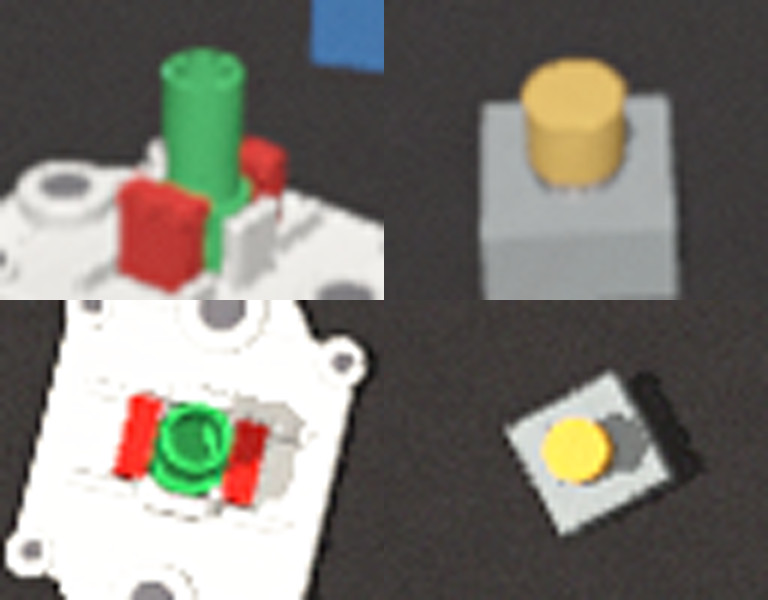

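Crop, by panel: the side view has the bushing rim at about (331.4,176.3) and the mandrel head top at (291.3,295.1). The top view has the rim at (347.9,197.3) and the head top at (217.8,227.6). The shoe line is turned about 14° from world y, and the stand by about 30°.

```bash
python3 - <<'E'
from h import *
S,T=load("side0.npz"),load("top0.npz")
print("bush mouth",tri([(S,331.4,176.3),(T,347.9,197.3)]), onplane(S,331.4,176.3,.119),onplane(T,347.9,197.3,.119))
print("mand top",tri([(S,291.3,295.1),(T,217.8,227.6)]),onplane(S,291.3,295.1,.064),onplane(T,217.8,227.6,.064))
yel=lambda r,g,b:(r>b+70)&(g>b+50)
for d,bx in((S,(275,285,305,315)),(T,(205,215,232,240))):
    u,v,X=cloud(d,bx,yel);X=X[(X[:,2]>.058)&(X[:,2]<.072)];print(len(X),np.median(X,0).round(4),((X.min(0)+X.max(0))/2).round(4),np.ptp(X,axis=0))
red=lambda r,g,b:(r>g+90)&(r>b+90)
for n,d,bx in(("S",S,(310,185,355,220)),("T",T,(325,180,372,215))):
    u,v,X=cloud(d,bx,red);X=X[X[:,2]>.064]
    a=X[X[:,1]>-.155];b=X[X[:,1]<-.155];e=lambda p:cv2.minAreaRect((p[:,:2]*1000).astype(np.float32))
    print(n,e(a),e(b))
m=((T["pixels"].min(2)>110)&(abs(T["pixels"].astype(int).max(2)-T["pixels"].min(2))<25)).astype(np.uint8)
c=np.array([onplane(T,u,v,.034)[:2] for v,u in np.argwhere(m[203:253,190:245])+[203,190]])*1000
print("stand",cv2.minAreaRect(c.astype(np.float32)))
E
```

```text
bush mouth [ 0.57044578 -0.15509636  0.12249545] [ 0.57316407 -0.16140597  0.119     ] [ 0.57065408 -0.15539462  0.119     ]
mand top [0.49826903 0.2281758  0.06607643] [0.50033878 0.22635978 0.064     ] [0.497589   0.22827508 0.064     ]
190 [0.498  0.232  0.0647] [0.4996 0.2291 0.0628] [0.03208136 0.03380355 0.00936132]
78 [0.4968 0.2287 0.0623] [0.4967 0.2292 0.063 ] [0.02989517 0.03171543 0.00991199]
S ((578.6070556640625, -129.54258728027344), (19.856325149536133, 40.313629150390625), 75.95056915283203) ((553.744873046875, -178.5283660888672), (17.423259735107422, 17.559946060180664), 82.80908203125)
T ((576.8590698242188, -130.02281188964844), (15.164898872375488, 39.08437728881836), 74.0504150390625) ((563.29296875, -183.44418334960938), (14.720722198486328, 38.886531829833984), 72.25629425048828)
stand ((498.00927734375, 229.73342895507812), (62.333106994628906, 62.7308235168457), 27.280941009521484)
```

Call:
apply_moves(claw=[1,1,1,1,1], travel=[[0.032,-0.038,0],[0.064,-0.077,0],[0.096,-0.115,0],[0.128,-0.154,0],[0.16,-0.192,0]], turn=[[0,0,0.0396],[0,0,0.0792],[0,0,0.1188],[0,0,0.1584],[0,0,0.198]], newtons=40)

```text
t: 0.52
tcp_pos: [0.2897, -0.391, 0.2309]
tool_rot: [0.992, -0.129, -0.0, -0.001]
force: [0.8, -0.4, 0.3]
finger_gap: 1.0
gripper_force: 0.0
```

```bash
cat >> h.py <<'E'
from scipy.spatial.transform import Rotation as Ro
def goto(target,yaw=None):
    """print scaled travel/turn from the sensed pose to a world target; yaw = angle of tool x, tool down"""
    from station import manip
    s=manip.sense();q=Ro.from_quat(s["tool_rot"]);p=s["tcp_pos"]
    m=q.as_matrix();print("t",round(s["t"],2),"p",p.round(4),"x-yaw",np.degrees(np.arctan2(m[1,0],m[0,0])).round(2),"tilt z",m[:,2].round(4),"F",s["force"].round(1),"gap",round(s["finger_gap"],3),"gf",s["gripper_force"],"q6",s["q"][5].round(2))
    out=(m.T@(np.array(target)-p)/.8).round(4)
    if yaw is not None:
        R=Ro.from_euler("z",yaw,degrees=True)*Ro.from_quat([1,0,0,0])
        print("turn",((q.inv()*R).as_rotvec()/np.pi).round(4))
    print("travel",out)
E
python3 -c "
from h import *
goto([.498,.2285,.16],-14.5)"
```

```text
t 0.52 p [ 0.2897 -0.391   0.2309] x-yaw -14.85 tilt z [-4.0e-04  1.2e-03 -1.0e+00] F [ 0.8 -0.4  0.3] gap 1.0 gf 0.0 q6 0.67
turn [-0.0004  0.0002 -0.0019]
travel [ 0.0532 -0.8151  0.0894]
```

Call:
apply_moves(claw=[1,1,1,1,1], travel=[[0.003,-0.041,0],[0.006,-0.082,0],[0.009,-0.123,0],[0.012,-0.164,0],[0.0133,-0.204,0]], turn=[[0,0,0],[0,0,0],[0,0,0],[0,0,0],[0,0,0]])

```text
t: 0.93
tcp_pos: [0.341, -0.2361, 0.2312]
tool_rot: [0.992, -0.126, -0.0, -0.0]
force: [0.6, 0.5, -1.0]
finger_gap: 1.0
gripper_force: 0.0
```

Call:
apply_moves(claw=[1,1,1,1,1], travel=[[0.003,-0.041,0],[0.006,-0.082,0],[0.009,-0.123,0],[0.012,-0.164,0],[0.0133,-0.204,0]], turn=[[0,0,0],[0,0,0],[0,0,0],[0,0,0],[0,0,0]])

```text
t: 1.35
tcp_pos: [0.392, -0.0809, 0.2313]
tool_rot: [0.992, -0.126, 0.0, -0.0]
force: [0.4, -1.4, 0.1]
finger_gap: 1.0
gripper_force: 0.0
```

Call:
apply_moves(claw=[1,1,1,1,1], travel=[[0.003,-0.041,0],[0.006,-0.082,0],[0.009,-0.123,0],[0.012,-0.164,0],[0.0133,-0.204,0]], turn=[[0,0,0],[0,0,0],[0,0,0],[0,0,0],[0,0,0]])

```text
t: 1.77
tcp_pos: [0.4431, 0.0747, 0.2312]
tool_rot: [0.992, -0.126, -0.0, 0.0]
force: [0.7, -0.2, 1.0]
finger_gap: 0.998
gripper_force: 0.0
```

Call:
apply_moves(claw=[1,1,1,1,1], travel=[[0.003,-0.041,0.018],[0.006,-0.082,0.036],[0.009,-0.123,0.054],[0.012,-0.164,0.072],[0.0133,-0.204,0.089]], turn=[[0,0,0],[0,0,0],[0,0,0],[0,0,0],[0,0,0]])

```text
t: 2.18
tcp_pos: [0.494, 0.23, 0.159]
tool_rot: [0.992, -0.126, -0.0, 0.0]
force: [-0.1, -0.5, -0.0]
finger_gap: 1.0
gripper_force: 0.0
```

```bash
python3 -c "
from h import *
from station import manip
goto([.498,.2285,.038],-14.5)
for n in('side','top'):
    d=manip.snapshot(n);np.savez(n+'1.npz',**d)
S,T=load('side1.npz'),load('top1.npz')
c=lambda d,b,s:cv2.resize(d['pixels'][b[1]:b[3],b[0]:b[2],::-1],None,fx=s,fy=s,interpolation=cv2.INTER_CUBIC)
cv2.imwrite('pics/c1.png',np.hstack([c(S,(240,210,340,330),4),c(T,(170,170,270,290),4)]))
"
```

```text
t 2.18 p [0.494 0.23  0.159] x-yaw -14.43 tilt z [-6.e-04 -2.e-04 -1.e+00] F [-0.1 -0.5 -0. ] gap 1.0 gf 0.0 q6 2.05
turn [0.0001 0.0002 0.0004]
travel [0.0054 0.0005 0.1512]
```

View pics/c1.png

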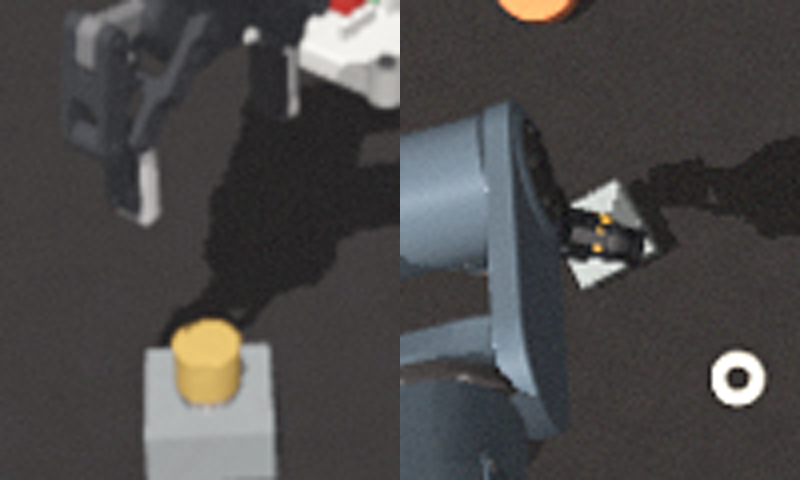

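The gripper is centred above the mandrel: the head is at crop (207,345) and the open fingers straddle it. I'll descend and close.

Call:
apply_moves(claw=[1,1,1,1,1], travel=[[0.003,0,0.03],[0.0054,0.0005,0.06],[0.0054,0.0005,0.09],[0.0054,0.0005,0.11],[0.0054,0.0005,0.12]], turn=[[0,0,0],[0,0,0],[0,0,0],[0,0,0],[0,0,0]])

```text
t: 2.7
tcp_pos: [0.4963, 0.2258, 0.0621]
tool_rot: [0.992, -0.126, -0.002, 0.001]
force: [-0.2, 0.3, 0.7]
finger_gap: 1.002
gripper_force: 0.0
```

Call:
apply_moves(claw=[0.2,0,-0.1,-0.1,-0.1], travel=[[0,0,0.01],[0,0,0.02],[0,0,0.0295],[0,0,0.0295],[0,0,0.0295]], turn=[[0,0,0],[0,0,0],[0,0,0],[0,0,0],[0,0,0]])

```text
t: 3.12
tcp_pos: [0.4981, 0.2268, 0.0406]
tool_rot: [0.992, -0.126, 0.0, -0.0]
force: [-0.0, -0.2, 0.3]
finger_gap: 0.452
gripper_force: 0.0
```

Call:
apply_moves(claw=[-1,-1,-1,-1,-1], travel=[[0,0,0],[0,0,0],[0,0,0],[0,0,0],[0,0,0]], turn=[[0,0,0],[0,0,0],[0,0,0],[0,0,0],[0,0,0]], newtons=40)

```text
t: 3.53
tcp_pos: [0.4984, 0.227, 0.0411]
tool_rot: [0.992, -0.126, 0.001, -0.0]
force: [0.6, 0.2, 4.3]
finger_gap: 0.364
gripper_force: 39.7
```

```bash
python3 -c "
from h import *
from station import manip
goto([.498,.2285,.12],-14.5)
d=manip.snapshot('side');np.savez('side2.npz',**d)
c=lambda d,b,s:cv2.resize(d['pixels'][b[1]:b[3],b[0]:b[2],::-1],None,fx=s,fy=s,interpolation=cv2.INTER_CUBIC)
cv2.imwrite('pics/c2.png',c(d,(240,240,340,340),5))
"
```

```text
t 3.53 p [0.4984 0.227  0.0411] x-yaw -14.45 tilt z [ 1.4e-03  4.0e-04 -1.0e+00] F [0.6 0.2 4.3] gap 0.364 gf 39.69753563404083 q6 2.05
turn [-0.0002 -0.0004  0.0003]
travel [-0.0009 -0.0017 -0.0986]
```

View pics/c2.png

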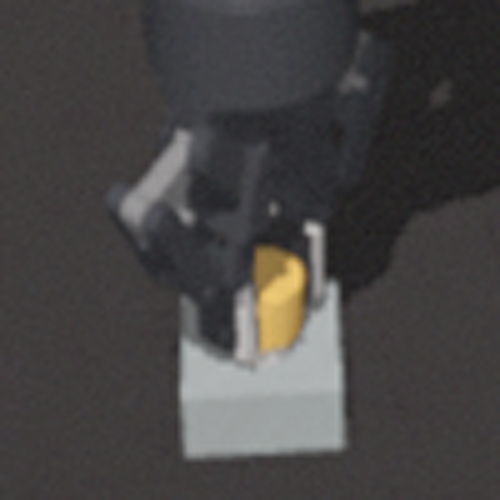

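The head sits between the pads at crop (278,300), gap 31 mm, grip 40 N. I'll lift and transfer.

Call:
apply_moves(claw=[-1,-1,-1,-1,-1], travel=[[0,0,-0.015],[0,0,-0.045],[0,0,-0.08],[0,0,-0.12],[0,0,-0.16]], turn=[[0,0,0],[0,0,0],[0,0,0],[0,0,0],[0,0,0]])

```text
t: 4.0
tcp_pos: [0.4967, 0.2264, 0.1688]
tool_rot: [0.992, -0.126, -0.001, 0.001]
force: [-0.0, 0.5, -2.1]
finger_gap: 0.359
gripper_force: 40.4
```

Call:
apply_moves(claw=[-1,-1,-1,-1,-1], travel=[[0.01,0.02,-0.025],[0.025,0.05,-0.025],[0.042,0.085,-0.025],[0.059,0.12,-0.025],[0.076,0.155,-0.025]], turn=[[0,0,0],[0,0,0],[0,0,0],[0,0,0],[0,0,0]])

```text
t: 4.42
tcp_pos: [0.5252, 0.0904, 0.1883]
tool_rot: [0.992, -0.125, -0.001, 0.0]
force: [0.6, 0.9, -1.5]
finger_gap: 0.359
gripper_force: 40.4
```

Call:
apply_moves(claw=[-1,-1,-1,-1,-1], travel=[[0.017,0.036,0],[0.034,0.072,0],[0.051,0.108,0],[0.068,0.144,0],[0.085,0.18,0]], turn=[[0,0,0],[0,0,0],[0,0,0],[0,0,0],[0,0,0]])

```text
t: 4.83
tcp_pos: [0.555, -0.0663, 0.1878]
tool_rot: [0.992, -0.126, -0.001, -0.0]
force: [0.1, 0.7, -1.7]
finger_gap: 0.359
gripper_force: 40.4
```

Call:
apply_moves(claw=[-1,-1,-1,-1,-1], travel=[[0.015,0.035,0],[0.03,0.065,0],[0.04,0.09,0],[0.045,0.106,0],[0.045,0.106,0]], turn=[[0,0,0],[0,0,0],[0,0,0],[0,0,0],[0,0,0]])

```text
t: 5.25
tcp_pos: [0.5694, -0.1587, 0.1879]
tool_rot: [0.992, -0.127, -0.0, 0.0]
force: [0.3, -0.0, -1.8]
finger_gap: 0.362
gripper_force: 40.4
```

```bash
python3 -c "
from h import *
from station import manip
goto([.5705,-.156,.13],-14.5)
for n in('side','top'):
    d=manip.snapshot(n);np.savez(n+'3.npz',**d)
S,T=load('side3.npz'),load('top3.npz')
c=lambda d,b,s:cv2.resize(d['pixels'][b[1]:b[3],b[0]:b[2],::-1],None,fx=s,fy=s,interpolation=cv2.INTER_CUBIC)
cv2.imwrite('pics/c3.png',np.hstack([c(S,(295,135,365,225),6),c(T,(315,160,370,250),6)]))
"
```

```text
t 5.25 p [ 0.5694 -0.1587  0.1879] x-yaw -14.62 tilt z [-4.e-04 -9.e-04 -1.e+00] F [ 0.3 -0.  -1.8] gap 0.362 gf 40.44053792953491 q6 1.37
turn [ 0.0003  0.0001 -0.0007]
travel [ 0.0005 -0.0037  0.0724]
```

View pics/c3.png

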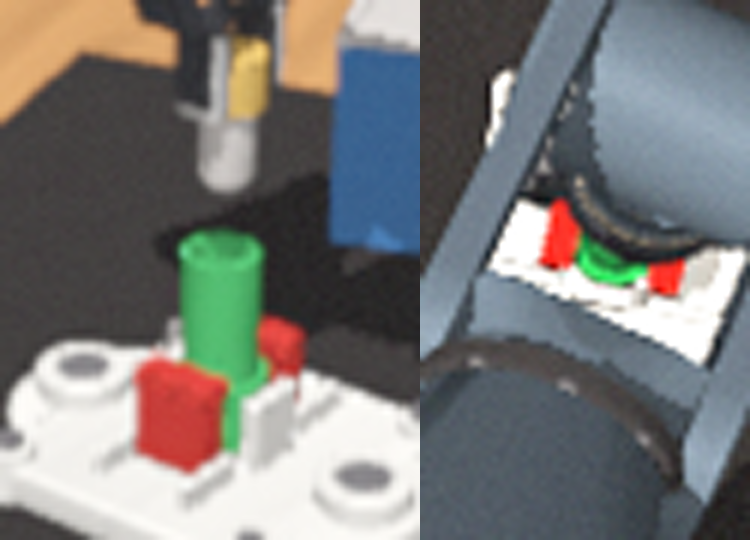

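The mandrel is held upright above the bushing. Its axis is at crop u≈226 and the bushing's at 222, so about 2 mm to correct, which matches the measured target.

Call:
apply_moves(claw=[-1,-1,-1,-1,-1], travel=[[0.0005,-0.0037,0.01],[0.0005,-0.0037,0.02],[0.0005,-0.0037,0.028],[0.0005,-0.0037,0.028],[0.0005,-0.0037,0.028]], turn=[[0,0,0],[0,0,0],[0,0,0],[0,0,0],[0,0,0]])

```text
t: 5.77
tcp_pos: [0.5701, -0.1521, 0.1652]
tool_rot: [0.992, -0.125, -0.001, -0.0]
force: [0.0, 0.3, -1.1]
finger_gap: 0.359
gripper_force: 40.4
```

Call:
apply_moves(claw=[-1,-1,-1,-1,-1], travel=[[0,0,0.005],[0,0,0.01],[0,0,0.015],[0,0,0.02],[0,0,0.025]], turn=[[0,0,0],[0,0,0],[0,0,0],[0,0,0],[0,0,0]])

```text
t: 6.18
tcp_pos: [0.5766, -0.1541, 0.1532]
tool_rot: [0.992, -0.127, 0.008, 0.0]
force: [0.2, 3.1, 33.5]
finger_gap: 0.363
gripper_force: 47.4
```

```bash
python3 -c "
from h import *
goto([.5705,-.156,.120],-14.5)"
```

```text
t 6.18 p [ 0.5766 -0.1541  0.1532] x-yaw -14.55 tilt z [ 0.0151 -0.0029 -0.9999] F [ 0.2  3.1 33.5] gap 0.363 gf 47.44062602519989 q6 1.37
turn [-0.0003 -0.0049 -0.0003]
travel [-0.0074  0.0042  0.0414]
```

Call:
apply_moves(claw=[-1,-1,-1,-1,-1], travel=[[0,0,-0.015],[0,0,-0.025],[0,0,-0.025],[0,0,-0.025],[0,0,-0.025]], turn=[[0,0,0],[0,0,0],[0,0,0],[0,0,0],[0,0,0]])

```text
t: 6.6
tcp_pos: [0.5699, -0.153, 0.1651]
tool_rot: [0.992, -0.126, -0.001, -0.0]
force: [0.3, 0.4, -2.0]
finger_gap: 0.357
gripper_force: 43.9
```

Call:
apply_moves(claw=[-1,-1,-1], travel=[[0,0,0],[0,0,0],[0,0,0]], turn=[[0,0,0],[0,0,0],[0,0,0]])

```text
t: 6.85
tcp_pos: [0.5702, -0.1531, 0.1653]
tool_rot: [0.992, -0.126, -0.001, -0.0]
force: [-0.2, -0.1, -3.2]
finger_gap: 0.357
gripper_force: 43.9
```

```bash
python3 -c "
from h import *
from station import manip
goto([.5705,-.156,.165],-14.5)
d=manip.snapshot('side');np.savez('side4.npz',**d)
c=lambda d,b,s:cv2.resize(d['pixels'][b[1]:b[3],b[0]:b[2],::-1],None,fx=s,fy=s,interpolation=cv2.INTER_CUBIC)
cv2.imwrite('pics/c4.png',c(d,(300,145,365,215),8))
"
```

```text
t 6.85 p [ 0.5702 -0.1531  0.1653] x-yaw -14.46 tilt z [-1.4e-03  7.0e-04 -1.0e+00] F [-0.2 -0.1 -3.2] gap 0.357 gf 43.8980233669281 q6 1.37
turn [-0.0001  0.0005  0.0002]
travel [0.0012 0.0035 0.0004]
```

View pics/c4.png

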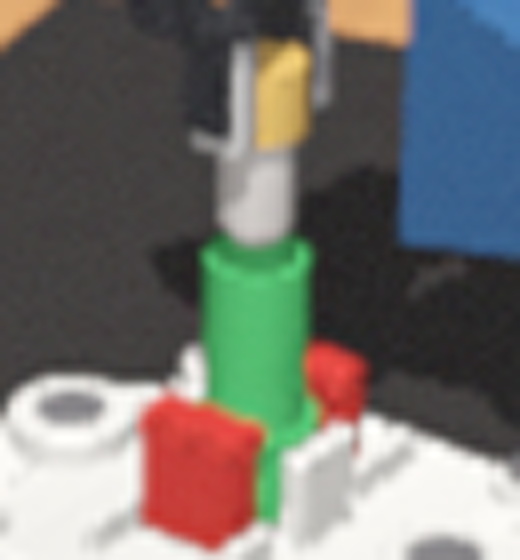

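The side view shows both axes at crop u≈257, so alignment across the view is good. The remaining error must lie along the viewing direction. Calibrating vision against the mandrel grasp puts the bushing at about (0.5715, −0.1567), roughly 3.5 mm further in −y.

Call:
apply_moves(claw=[-1,-1,-1,-1,-1], travel=[[0.0027,0.004,0],[0.0027,0.004,0],[0.0027,0.004,0],[0.0027,0.004,0.005],[0.0027,0.004,0.01]], turn=[[0,0,0],[0,0,0],[0,0,0],[0,0,0],[0,0,0]])

```text
t: 7.32
tcp_pos: [0.5721, -0.1569, 0.1581]
tool_rot: [0.992, -0.126, 0.0, 0.0]
force: [-0.6, -0.3, -2.5]
finger_gap: 0.356
gripper_force: 43.9
```

Call:
apply_moves(claw=[-1,-1,-1,-1,-1], travel=[[0,0,0.003],[0,0,0.006],[0,0,0.009],[0,0,0.011],[0,0,0.011]], turn=[[0,0,0],[0,0,0],[0,0,0],[0,0,0],[0,0,0]])

```text
t: 7.73
tcp_pos: [0.5717, -0.1567, 0.1488]
tool_rot: [0.992, -0.126, -0.0, -0.0]
force: [-0.4, -0.7, -2.4]
finger_gap: 0.359
gripper_force: 43.9
```

```bash
python3 -c "
from h import *
goto([.5715,-.1567,.120],-14.5)"
```

```text
t 7.73 p [ 0.5717 -0.1567  0.1488] x-yaw -14.45 tilt z [-7.e-04  3.e-04 -1.e+00] F [-0.4 -0.7 -2.4] gap 0.359 gf 43.92374038696289 q6 1.37
turn [-0.      0.0003  0.0003]
travel [-0.0002  0.      0.036 ]
```

It entered freely. I'll continue to home.

Call:
apply_moves(claw=[-1,-1,-1,-1,-1], travel=[[0,0,0.006],[0,0,0.012],[0,0,0.018],[0,0,0.024],[0,0,0.03]], turn=[[0,0,0],[0,0,0],[0,0,0],[0,0,0],[0,0,0]])

```text
t: 8.15
tcp_pos: [0.5738, -0.1582, 0.1266]
tool_rot: [0.992, -0.126, 0.002, 0.001]
force: [-1.0, -1.3, 9.4]
finger_gap: 0.358
gripper_force: 44.2
```

Call:
apply_moves(claw=[-1,-1,-1,-1], travel=[[0,0,0.003],[0,0,0.006],[0,0,0.007],[0,0,0.007]], turn=[[0,0,0],[0,0,0],[0,0,0],[0,0,0]])

```text
t: 8.48
tcp_pos: [0.5741, -0.1589, 0.1216]
tool_rot: [0.992, -0.125, 0.003, 0.002]
force: [-0.4, -2.5, 6.8]
finger_gap: 0.362
gripper_force: 43.8
```

Call:
apply_moves(claw=[-1,-1,-1,-1], travel=[[0,0,0.002],[0,0,0.004],[0,0,0.005],[0,0,0.005]], turn=[[0,0,0],[0,0,0],[0,0,0],[0,0,0]])

```text
t: 8.82
tcp_pos: [0.5753, -0.1598, 0.1193]
tool_rot: [0.992, -0.125, 0.005, 0.003]
force: [-0.9, -3.4, 15.1]
finger_gap: 0.359
gripper_force: 44.3
```

```bash
python3 -c "
from h import *
goto([.5715,-.1567,.20],-14.5)"
```

```text
t 8.82 p [ 0.5753 -0.1598  0.1193] x-yaw -14.4 tilt z [ 0.0083 -0.0065 -0.9999] F [-0.9 -3.4 15.1] gap 0.359 gf 44.26289498806 q6 1.37
turn [ 0.0013 -0.0031  0.0005]
travel [-0.0046 -0.0021 -0.101 ]
```

Call:
apply_moves(claw=[-1,-1,0.5,0.5,0.5], travel=[[0,0,-0.004],[0,0,-0.004],[0,0,-0.004],[0,0,-0.004],[0,0,-0.004]], turn=[[0,0,0],[0,0,0],[0,0,0],[0,0,0],[0,0,0]])

```text
t: 9.23
tcp_pos: [0.5713, -0.1561, 0.1182]
tool_rot: [0.992, -0.126, -0.001, -0.001]
force: [0.3, -0.3, 0.1]
finger_gap: 0.751
gripper_force: 0.0
```

Call:
apply_moves(claw=[0.5,0.5,0.5,0.5,0.5], travel=[[0,0,0],[0,0,-0.02],[0,0,-0.05],[0,0,-0.09],[0,0,-0.09]], turn=[[0,0,0],[0,0,0],[0,0,0],[0,0,0],[0,0,0]])

```text
t: 9.65
tcp_pos: [0.5753, -0.158, 0.1962]
tool_rot: [0.992, -0.126, 0.005, 0.002]
force: [1.3, -0.2, 1.3]
finger_gap: 0.748
gripper_force: 0.0
```

```bash
python3 -c "
from h import *
from station import manip
goto([.5715,-.1567,.082],-14.5)
for n in('side','top'):
    d=manip.snapshot(n);np.savez(n+'5.npz',**d)
S,T=load('side5.npz'),load('top5.npz')
c=lambda d,b,s:cv2.resize(d['pixels'][b[1]:b[3],b[0]:b[2],::-1],None,fx=s,fy=s,interpolation=cv2.INTER_CUBIC)
cv2.imwrite('pics/c5.png',np.hstack([c(S,(300,145,365,215),8)]))
"
```

```text
t 9.65 p [ 0.5753 -0.158   0.1962] x-yaw -14.43 tilt z [ 0.0095 -0.0043 -0.9999] F [ 1.3 -0.2  1.3] gap 0.748 gf 0.0 q6 1.37
turn [ 0.0006 -0.0033  0.0004]
travel [-0.0064 -0.0007  0.1427]
```

View pics/c5.png

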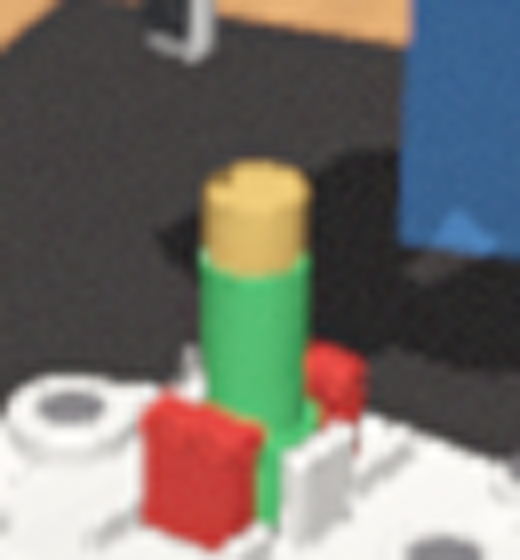

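The mandrel head is seated on the green rim at crop (257,268) with no visible gap, and the shoes are still in. Next I'll grip the neck.

Call:
apply_moves(claw=[0.5,0.5,0.5,0.5,0.5], travel=[[0,0,0],[0,0,0.03],[0,0,0.06],[0,0,0.09],[0,0,0.1]], turn=[[0,0,0],[0,0,0],[0,0,0],[0,0,0],[0,0,0]])

```text
t: 10.17
tcp_pos: [0.5685, -0.1552, 0.1061]
tool_rot: [0.992, -0.126, -0.005, -0.002]
force: [-0.7, 0.1, 0.5]
finger_gap: 0.749
gripper_force: 0.0
```

Call:
apply_moves(claw=[0.5,0.5,0.5,0.5,0.5], travel=[[0,0,0.01],[0,0,0.02],[0,0,0.03],[0,0,0.034],[0,0,0.034]], turn=[[0,0,0],[0,0,0],[0,0,0],[0,0,0],[0,0,0]])

```text
t: 10.58
tcp_pos: [0.5718, -0.1568, 0.0833]
tool_rot: [0.992, -0.126, -0.0, -0.0]
force: [0.7, -0.5, 0.1]
finger_gap: 0.753
gripper_force: 0.0
```

Call:
apply_moves(claw=[0.5,0.5,0.5], travel=[[0,0,0],[0,0,0],[0,0,0]], turn=[[0,0,0],[0,0,0],[0,0,0]])

```text
t: 10.83
tcp_pos: [0.5724, -0.157, 0.0845]
tool_rot: [0.992, -0.126, 0.001, 0.0]
force: [1.2, 0.1, 0.3]
finger_gap: 0.754
gripper_force: 0.0
```

```bash
python3 -c "
from h import *
goto([.5715,-.1567,.083],-14.5)"
```

```text
t 10.83 p [ 0.5724 -0.157   0.0845] x-yaw -14.45 tilt z [ 1.4e-03 -6.0e-04 -1.0e+00] F [1.2 0.1 0.3] gap 0.754 gf 0.0 q6 1.37
turn [ 0.0001 -0.0005  0.0003]
travel [-0.0012 -0.0001  0.0018]
```

Call:
apply_moves(claw=[-1,-1,-1,-1,-1], travel=[[0,0,0],[0,0,0],[0,0,0],[0,0,0],[0,0,0]], turn=[[0,0,0],[0,0,0],[0,0,0],[0,0,0],[0,0,0]], newtons=70)

```text
t: 11.25
tcp_pos: [0.5722, -0.1567, 0.0844]
tool_rot: [0.992, -0.126, 0.0, -0.0]
force: [0.1, 1.1, 4.5]
finger_gap: 0.379
gripper_force: 69.4
```

Call:
apply_moves(claw=[-1,-1,-1], travel=[[0,0,0],[0,0,0],[0,0,0]], turn=[[0,0,0],[0,0,0],[0,0,0]])

```text
t: 11.5
tcp_pos: [0.5722, -0.1567, 0.0844]
tool_rot: [0.992, -0.126, 0.0, -0.0]
force: [-0.5, 2.0, 6.0]
finger_gap: 0.38
gripper_force: 69.4
```

```bash
cat > rock.py <<'E'
import numpy as np
# tool y = -cover y. pivot at foot edge. TCP height above seat floor h
h=.083-.024
for s in(1,-1):           # s=+1 lean to tool +y
  for a in(.04,.08,.12,.16,.2,.22):
    # in plane: coord w along tool +y*s, up. TCP rel pivot: (-.008,h)
    w=-.008*np.cos(a)+h*np.sin(a)+.008; u=.008*np.sin(a)+h*np.cos(a)-h
    # lean toward +y with tool z down: rotation about tool x, z->(0,-sin,cos)*s (tool points away)
    print(s,a,"travel",[0,round(s*w/.8,4),round(-u/.8,4)],"turn rx",round(s*a/np.pi,4))
E
python3 rock.py; python3 -c "
from h import *
goto([.5715,-.1567,.083],-14.5)"
```

```text
1 0.04 travel [0, np.float64(0.003), np.float64(-0.0003)] turn rx 0.0127
1 0.08 travel [0, np.float64(0.0059), np.float64(-0.0006)] turn rx 0.0255
1 0.12 travel [0, np.float64(0.0089), np.float64(-0.0007)] turn rx 0.0382
1 0.16 travel [0, np.float64(0.0119), np.float64(-0.0007)] turn rx 0.0509
1 0.2 travel [0, np.float64(0.0149), np.float64(-0.0005)] turn rx 0.0637
1 0.22 travel [0, np.float64(0.0163), np.float64(-0.0004)] turn rx 0.07
-1 0.04 travel [0, np.float64(-0.003), np.float64(-0.0003)] turn rx -0.0127
-1 0.08 travel [0, np.float64(-0.0059), np.float64(-0.0006)] turn rx -0.0255
-1 0.12 travel [0, np.float64(-0.0089), np.float64(-0.0007)] turn rx -0.0382
-1 0.16 travel [0, np.float64(-0.0119), np.float64(-0.0007)] turn rx -0.0509
-1 0.2 travel [0, np.float64(-0.0149), np.float64(-0.0005)] turn rx -0.0637
-1 0.22 travel [0, np.float64(-0.0163), np.float64(-0.0004)] turn rx -0.07
t 11.5 p [ 0.5722 -0.1567  0.0844] x-yaw -14.46 tilt z [ 8.e-04  0.e+00 -1.e+00] F [-0.5  2.   6. ] gap 0.38 gf 69.43109672516584 q6 1.37
turn [-0.0001 -0.0003  0.0002]
travel [-0.0009  0.0003  0.0017]
```

Call:
apply_moves(claw=[-1,-1,-1,-1,-1], travel=[[0,0.003,-0.0008],[0,0.006,-0.001],[0,0.009,-0.0012],[0,0.012,-0.0012],[0,0.015,-0.001]], turn=[[0.0127,0,0],[0.0255,0,0],[0.0382,0,0],[0.0509,0,0],[0.0637,0,0]])

```text
t: 11.92
tcp_pos: [0.5694, -0.1668, 0.0848]
tool_rot: [0.987, -0.126, 0.013, -0.102]
force: [2.3, 5.8, 2.2]
finger_gap: 0.378
gripper_force: 69.9
```

```bash
python3 -c "
from h import *
goto([.5715,-.1567,.083],-14.5)
print(Ro)"
```

```text
t 11.92 p [ 0.5694 -0.1668  0.0848] x-yaw -14.5 tilt z [ 0.0511  0.1974 -0.979 ] F [2.3 5.8 2.2] gap 0.378 gf 69.85294438898563 q6 1.09
turn [-0.0654 -0.     -0.    ]
travel [-0.0006 -0.0121  0.0048]
<class 'scipy.spatial.transform._rotation.Rotation'>
```

Call:
apply_moves(claw=[-1,-1,-1], travel=[[0,0.0015,0],[0,0.0025,0],[0,0.0025,0]], turn=[[0,0,0],[0,0,0],[0,0,0]])

```text
t: 12.17
tcp_pos: [0.5689, -0.1683, 0.0842]
tool_rot: [0.987, -0.126, 0.013, -0.101]
force: [2.8, 5.9, 2.0]
finger_gap: 0.384
gripper_force: 70.0
```

Call:
apply_moves(claw=[-1,-1,-1,-1,-1], travel=[[0,-0.004,0.0007],[0,-0.0075,0.0014],[0,-0.011,0.002],[0,-0.014,0.0028],[0,-0.0169,0.0035]], turn=[[-0.0127,0,0],[-0.0255,0,0],[-0.0382,0,0],[-0.0509,0,0],[-0.0637,0,0]])

```text
t: 12.58
tcp_pos: [0.5722, -0.1568, 0.0844]
tool_rot: [0.992, -0.126, 0.0, 0.001]
force: [-0.6, 0.7, 1.6]
finger_gap: 0.375
gripper_force: 70.5
```

Call:
apply_moves(claw=[-1,-1,-1,-1,-1], travel=[[0,-0.003,-0.0005],[0,-0.006,-0.0007],[0,-0.009,-0.0009],[0,-0.012,-0.0009],[0,-0.015,-0.0007]], turn=[[-0.0127,0,0],[-0.0255,0,0],[-0.0382,0,0],[-0.0509,0,0],[-0.0637,0,0]])

```text
t: 13.0
tcp_pos: [0.5748, -0.148, 0.0854]
tool_rot: [0.987, -0.124, -0.013, 0.103]
force: [-2.8, -6.9, 3.2]
finger_gap: 0.381
gripper_force: 70.5
```

Call:
apply_moves(claw=[-1,-1,-1], travel=[[0,-0.0015,0],[0,-0.0025,0],[0,-0.0025,0]], turn=[[0,0,0],[0,0,0],[0,0,0]])

```text
t: 13.25
tcp_pos: [0.5755, -0.1454, 0.0847]
tool_rot: [0.987, -0.124, -0.012, 0.101]
force: [-1.0, -5.0, 2.2]
finger_gap: 0.377
gripper_force: 70.5
```

```bash
python3 -c "
from h import *
from station import manip
goto([.5722,-.1567,.0845],-14.46)
d=manip.snapshot('side');np.savez('side6.npz',**d)
c=lambda d,b,s:cv2.resize(d['pixels'][b[1]:b[3],b[0]:b[2],::-1],None,fx=s,fy=s,interpolation=cv2.INTER_CUBIC)
cv2.imwrite('pics/c6.png',c(d,(300,145,365,215),8))
"
```

```text
t 13.25 p [ 0.5755 -0.1454  0.0847] x-yaw -14.32 tilt z [-0.0496 -0.1965 -0.9792] F [-1.  -5.   2.2] gap 0.377 gf 70.51573231816292 q6 1.68
turn [ 0.065  -0.0003  0.0008]
travel [-0.0005  0.0144  0.0032]
```

View pics/c6.png

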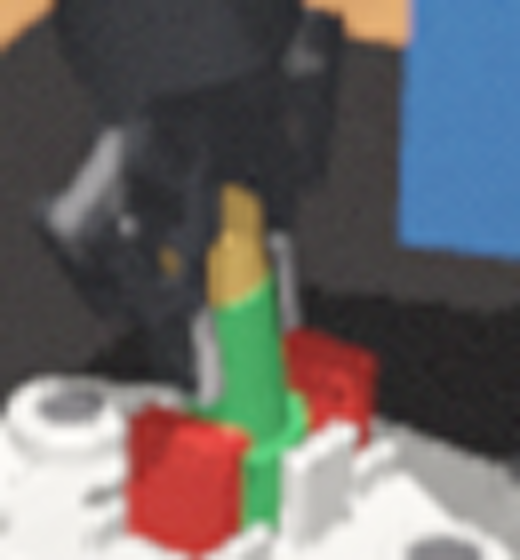

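Leaned to +y, the bushing with the mandrel (at crop (240,250)) has pushed the near shoe from 142 to 130. The far shoe was already pushed out. I'll go upright and start the lift.

Call:
apply_moves(claw=[-1,-1,-1,-1,-1], travel=[[0,0.004,0.0007],[0,0.0075,0.0013],[0,0.011,0.0019],[0,0.014,0.0026],[0,0.0169,0.0032]], turn=[[0.0127,0,0],[0.0255,0,0],[0.0382,0,0],[0.0509,0,0],[0.0637,0,0]])

```text
t: 13.72
tcp_pos: [0.5723, -0.1567, 0.0844]
tool_rot: [0.992, -0.126, 0.001, -0.001]
force: [0.1, 1.1, 1.2]
finger_gap: 0.376
gripper_force: 70.6
```

Call:
apply_moves(claw=[-1,-1,-1,-1,-1], travel=[[0,0,0],[0,0,0],[0,0,-0.004],[0,0,-0.008],[0,0,-0.012]], turn=[[0,0,0],[0,0,0],[0,0,0],[0,0,0],[0,0,0]])

```text
t: 14.13
tcp_pos: [0.572, -0.1562, 0.0937]
tool_rot: [0.992, -0.125, -0.0, 0.0]
force: [1.4, -0.4, -4.1]
finger_gap: 0.376
gripper_force: 70.1
```

```bash
python3 -c "
from h import *
goto([.5722,-.1567,.1505],-14.46)"
```

```text
t 14.13 p [ 0.572  -0.1562  0.0937] x-yaw -14.4 tilt z [-4.e-04 -4.e-04 -1.e+00] F [ 1.4 -0.4 -4.1] gap 0.376 gf 70.13959664851427 q6 1.37
turn [0.0001 0.0001 0.0004]
travel [ 0.0003  0.0005 -0.071 ]
```

Call:
apply_moves(claw=[-1,-1,-1,-1,-1], travel=[[0,0,-0.008],[0,0,-0.016],[0,0,-0.024],[0,0,-0.032],[0,0,-0.04]], turn=[[0,0,0],[0,0,0],[0,0,0],[0,0,0],[0,0,0]])

```text
t: 14.55
tcp_pos: [0.5711, -0.1564, 0.1267]
tool_rot: [0.992, -0.126, -0.001, -0.0]
force: [0.3, -0.5, -3.5]
finger_gap: 0.383
gripper_force: 70.3
```

Call:
apply_moves(claw=[-1,-1,-1,-1,-1], travel=[[0,0,-0.01],[0,0,-0.02],[0,0,-0.027],[0,0,-0.031],[0,0,-0.031]], turn=[[0,0,0],[0,0,0],[0,0,0],[0,0,0],[0,0,0]])

```text
t: 14.97
tcp_pos: [0.5724, -0.157, 0.1519]
tool_rot: [0.992, -0.126, 0.001, 0.0]
force: [-0.1, 0.2, -3.6]
finger_gap: 0.38
gripper_force: 70.3
```

Call:
apply_moves(claw=[-1,-1,-1,-1,-1], travel=[[0,0,0],[0,0,0],[0,0,0],[0,0,0],[0,0,0]], turn=[[0,0,0],[0,0,0],[0,0,0],[0,0,0],[0,0,0]])

```text
t: 15.38
tcp_pos: [0.5717, -0.1567, 0.1504]
tool_rot: [0.992, -0.126, -0.0, -0.0]
force: [0.2, -0.7, -3.5]
finger_gap: 0.381
gripper_force: 70.3
```

```bash
python3 -c "
from h import *
from station import manip
goto([.5722,-.1567,.1505],-14.46)
d=manip.snapshot('side');np.savez('side7.npz',**d)
X=np.array([.5715,-.1567,.09]);print('foot should be',proj(d,X),proj(d,X+[0,0,.095]))
c=lambda d,b,s:cv2.resize(d['pixels'][b[1]:b[3],b[0]:b[2],::-1],None,fx=s,fy=s,interpolation=cv2.INTER_CUBIC)
cv2.imwrite('pics/c7.png',c(d,(295,115,365,215),6))
"
```

```text
t 15.38 p [ 0.5717 -0.1567  0.1504] x-yaw -14.46 tilt z [-7.e-04  4.e-04 -1.e+00] F [ 0.2 -0.7 -3.5] gap 0.381 gf 70.32521367073059 q6 1.37
turn [-0.0001  0.0002  0.    ]
travel [ 0.0006 -0.0001 -0.0001]
foot should be [331.19530593 187.10288915] [331.63664862 153.65792207]
```

View pics/c7.png

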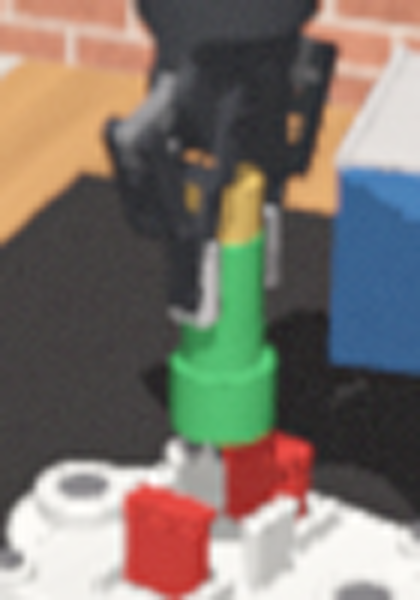

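The picture shows the bushing upright over its seat with the mandrel head on its rim, both shoes pushed back, and its underside at crop (223,443), about where a foot 2 cm above the shoes should be.

```bash
python3 -c "
from station import manip
print(manip.sign_off())"
```

```text
the job is handed in; nothing more can be done
None
```

The job is handed in: the mandrel is home in the bushing, both shoes are pushed back, and the gripper holds the bushing upright and still over its seat, foot about 2 cm above the shoe tops; a first insertion try caught on the rim at about 34 N and was redone, and I took no closing picture of the tins or washer, though the arm stayed clear of them.

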